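# Lids back on the storage jars

## Robot

A 6-joint arm with a two-finger parallel gripper is mounted at the origin on a cart in front of the work surface, level with it; the furniture and walls round the work are solid. World frame = base frame: x ahead of the robot, y to its left, z up, the work surface at z = 0. Lengths are in mm, angles in rad, forces in N, time in s.
With the tool pointing down it reaches from about 350 to 975 mm from the base axis. Payload 7.1 kg.
Tool frame: the origin (TCP) lies midway between the tips of the shut fingers; the grasp point (between the pads) lies 19 mm behind it; z points along the fingers, y is the line along which they close (so a half turn about z gives the same grasp; the last joint's range is limited). The gripper opens to 88 mm and grips with 3 to 60 N. Pads are 20 mm wide; open, the fingers measure 115 mm over their backs; the gripper's body (75 mm by 178 mm) begins 61 mm behind the grasp point.
Start: joints at [1.275, 0.423, 1.63, -0, 1.089, -0.019], TCP at [170.768, 601.201, 222.675] pointing down, gripper open.
Joint ranges: [-3, 3], [-0.9, 2.11], [0.09, 2.58], [-1.31, 4.45], [0.11, 2.69], [-2.54, 2.54]. Speed limits (rad/s): [2.39, 2.39, 3.01, 3.14, 3.14, 3.14].

## Interface

Orientations are given as a rotation vector (axis times angle).
In Python, from workcell import ctrl gives the robot as it stands.
- The arm moves only by the shell command python3 -m inch 'ROWS' [OPENING]. ROWS is JSON, a list of rows, each an object with "xyz": the shift along the tool's x, y, z in mm, a list of three; "rot": the turn, a rotation vector about the tool's x, y, z in rad, a list of three. In form: [{"xyz": [dx, dy, dz], "rot": [ax, ay, az]}, ...]. A call has 1 to 12 rows; each row is the pose to reach, as a shift and turn from the pose commanded when the call began, along the tool's axes at that moment; what a row does not reach only later rows make up. A row lasts 1/12 s, in which the tool goes at most 41.7 mm and 7.16 degrees, less where a joint would pass 70% of its speed; a pose out of reach is approached as far as the arm can. A call with a gripper value outside its range is refused whole. OPENING is the closure in counts, from 0 (fully open) to 255 (shut), set as the call begins (- or left out, the last holds). The fingers move at their own pace and stop on an object; the grip force is fixed at half the most. Time passes only in rows, so rows that repeat a pose let the fingers close. It gives the time, the measured TCP pose, the force, the opening and the grip force at its end, in the units of the state.
- ctrl.get_obs(): the state, without advancing time (a new reading comes with each control period).
- ctrl.get_image(name): name is "scene" or "top" or "wrist"; returns the picture (480x640x3 uint8, red, green, blue); there is no depth.
- ctrl.camera_model(name): a dict with "fx", "fy", "cx", "cy" (pixels), "position" and "attitude" of the camera in the world. Camera axes: x right, y up, looking along -z (the intrinsics and any distortion apply to the point x, -y, -z); pixel columns grow to the right and rows downward; lengths in mm; the calibration is good to about 2 mm. A picture is of the moment at which its call begins: read the wrist's pose just before it. camera_model takes no time and is no camera call; for the wrist camera it gives the pose at the moment of the call.
- ctrl.close_job(): hands the job in; it is judged then, once.
The state is a dict: "t": time; "qpos": joint angles; "qvel": joint speeds; "joint_torque": joint torques, N m; "ee_pos": TCP position; "orientation": TCP orientation; "ft_force": force on the tool from outside, world axes, zero at the start; "moment": the same for the moment, N m; "width": finger opening in mm; "grasp_force": force on a finger pad.
Only numpy, scipy, OpenCV 4.12 (cv2) and the standard library are available. Lean on these libraries where they do the work, as an engineer would, in place of code of your own. Each camera call takes 0.05 s, during which the arm holds its last target. There are 200 camera calls.

## Task

The washed lids of the four open storage jars are stacked on the worktop. Take the stack apart and close every jar with the lid of its own size, each pressed or let down until it sits flat and fully home on the rim. Leave the jars standing upright on the worktop, and do not push the honey jar or the salt shaker about.

Things in the scene. Friction and masses are not known exactly. Their poses are not given: they have to be found in the camera images.
- lid_s_top (a point): smallest loose jar lid, 20 g, at the top of the stack, upright: a wooden disc 38 mm across, 16 mm thick, held by its edge; under it a pale tapered plug, 14 mm deep, 24 mm across at the disc, 14 mm at its foot. Stacked, a plug's foot rests on the next disc, a few mm off centre. Point: centre of the disc, 8 mm below its top, 22 mm above the plug's foot; z up
- lid_m_top (a point): second smallest loose jar lid, 35 g, second from the top of the stack, upright: a wooden disc 48 mm across, 16 mm thick, held by its edge; under it a pale tapered plug, 14 mm deep, 34 mm across at the disc, 24 mm at its foot. Stacked, a plug's foot rests on the next disc, a few mm off centre. Point: centre of the disc, 8 mm below its top, 22 mm above the plug's foot; z up
- lid_l_top (a point): second largest loose jar lid, 50 g, third from the top of the stack, upright: a wooden disc 58 mm across, 16 mm thick, held by its edge; under it a pale tapered plug, 14 mm deep, 44 mm across at the disc, 34 mm at its foot. Stacked, a plug's foot rests on the next disc, a few mm off centre. Point: centre of the disc, 8 mm below its top, 22 mm above the plug's foot; z up
- lid_xl_top (a point): largest loose jar lid, 65 g, at the bottom of the stack, on the worktop, upright: a wooden disc 68 mm across, 16 mm thick, held by its edge; under it a pale tapered plug, 14 mm deep, 54 mm across at the disc, 44 mm at its foot. Stacked, a plug's foot rests on the next disc, a few mm off centre. Point: centre of the disc, 8 mm below its top, 22 mm above the plug's foot; z up
- jar_s_mouth (a point): smallest open jar, loose, grey-green stoneware, round, straight: 34 mm outside, 64 mm high, mouth 28 mm across. Point: centre of the mouth at rim height, z up. Its lid is the smallest one (38 mm): the plug goes in until the disc lies on the rim (disc centre 8 mm above this point; the disc overhangs the jar by 2 mm)
- jar_m_mouth (a point): second smallest open jar, loose, grey-green stoneware, round, straight: 44 mm outside, 74 mm high, mouth 38 mm across. Point: centre of the mouth at rim height, z up. Its lid is the second smallest one (48 mm): the plug goes in until the disc lies on the rim (disc centre 8 mm above this point; the disc overhangs the jar by 2 mm)
- jar_l_mouth (a point): second largest open jar, loose, grey-green stoneware, round, straight: 54 mm outside, 84 mm high, mouth 48 mm across. Point: centre of the mouth at rim height, z up. Its lid is the second largest one (58 mm): the plug goes in until the disc lies on the rim (disc centre 8 mm above this point; the disc overhangs the jar by 2 mm)
- jar_xl_mouth (a point): largest open jar, loose, grey-green stoneware, round, straight: 64 mm outside, 94 mm high, mouth 58 mm across. Point: centre of the mouth at rim height, z up. Its lid is the largest one (68 mm): the plug goes in until the disc lies on the rim (disc centre 8 mm above this point; the disc overhangs the jar by 2 mm)
- honey_jar_center (a point): a honey jar with a black cap and a printed label, 64 mm across and 99 mm high, standing loose among the jars, to be left alone; the point is in its middle, 50 mm above the worktop
- salt_shaker_center (a point): a salt shaker, glass with a rounded grey cap, 44 mm across and 90 mm high, standing loose among the jars, to be left alone; the point is in its middle, 45 mm above the worktop
Mind the look-alikes: they are no part of the job. What is shaped like the part that bears lid_s_top but blue is not meant. Leave any red look-alike of the part that bears lid_l_top alone.

How it is judged (in metres and radians):
At the end, for the whole second after the job is handed in: Each of the four jars stands upright on the worktop (within 0.1 rad) and wears the lid of its own size: the lid's centre within 6 mm of the jar's axis, its disc upper side up, level within 0.1 rad and down on the rim within 3 mm. The honey jar and the salt shaker stand upright (horizontal distance between lid_s_top and jar_s_mouth below 0.006 m and z of lid_s_top in the frame of jar_s_mouth between 0.005 and 0.011 m and angle between each of lid_s_top, jar_s_mouth, lid_m_top, jar_m_mouth, lid_l_top, jar_l_mouth, lid_xl_top, jar_xl_mouth's own z axis and vertical below 0.1 rad and height (world z) of jar_s_mouth between 0.058 and 0.07 m and horizontal distance between lid_m_top and jar_m_mouth below 0.006 m and z of lid_m_top in the frame of jar_m_mouth between 0.005 and 0.011 m and height (world z) of jar_m_mouth between 0.068 and 0.08 m and horizontal distance between lid_l_top and jar_l_mouth below 0.006 m and z of lid_l_top in the frame of jar_l_mouth between 0.005 and 0.011 m and height (world z) of jar_l_mouth between 0.078 and 0.09 m and horizontal distance between lid_xl_top and jar_xl_mouth below 0.006 m and z of lid_xl_top in the frame of jar_xl_mouth between 0.005 and 0.011 m and height (world z) of jar_xl_mouth between 0.088 and 0.1 m and angle between each of honey_jar_center, salt_shaker_center's own z axis and vertical below 0.3 rad); the robot touches nothing.
It fails at once if a jar is knocked over (angle between any of jar_s_mouth, jar_m_mouth, jar_l_mouth, jar_xl_mouth's own z axis and vertical above 0.6 rad).
It fails at once if the honey jar or the salt shaker is pushed by more than 30 mm or knocked over (distance of any of honey_jar_center, salt_shaker_center from where it was at the start of the episode above 0.03 m).
It also fails if it takes over 104 s, if anything falls off the work surface, if the arm or the gripper's body presses on something with over 40 N, if the wrist force passes 120 N, or if a joint passes its speed limit or range.

## Working session

There is one attempt and no reset: what is moved stays moved. The work goes in short steps, Python scripts to look and compute and a shell command to move; the robot and the scene stay as the last step left them, time stands still between calls to the robot, and variables do not carry over. Pictures are saved under pics/ and viewed, at most 15 in all, crops included, and the job is handed in when it is done.

```bash
ls; mkdir -p pics; python3 - <<'E'
from workcell import ctrl
import cv2
for n in("scene","top"):
    im=ctrl.get_image(n); cv2.imwrite(f"pics/{n}0.png",im[:,:,::-1]); print(n,ctrl.camera_model(n))
print(ctrl.get_obs()); print(ctrl.camera_model("wrist"))
E
```

```text
pics
scene {'fx': 533.36410140745, 'fy': 533.36410140745, 'cx': 310.6410692614802, 'cy': 240.88314503848383, 'position': array([  62.83999449, -245.10955084,  847.96163955]), 'attitude': array([ 0.63959678, -0.2543412 , -0.72274771])}
top {'fx': 453.34768611157074, 'fy': 453.34768611157074, 'cx': 315.9458823535948, 'cy': 240.2387247770738, 'position': array([418.76220836, 172.50438712, 970.63803931]), 'attitude': array([ 0.07309316, -0.06728397, -1.57127148])}
{'t': 0.1, 'qpos': array([ 1.27502839e+00,  4.23771606e-01,  1.63057274e+00, -1.12833009e-05,
        1.08861357e+00, -1.89979189e-02]), 'qvel': array([-0.00161521, -0.0040855 , -0.00143015,  0.00150241,  0.00064719,
        0.00061691]), 'joint_torque': array([-6.54602518e-04, -5.45617425e+01, -2.74325842e+01,  6.45496161e-02,
        1.88434089e-02, -2.31149994e-05]), 'ee_pos': array([170.61632682, 600.75517264, 221.99099168]), 'orientation': array([-4.33326645e-01, -3.11135750e+00,  2.12037064e-03]), 'ft_force': array([ 0.21677813,  0.08212602, -0.18122293]), 'moment': array([-0.0409848 , -0.00365485,  0.03338122]), 'grasp_force': 0.0, 'width': 88.10100253838213}
{'fx': 405.2618170253968, 'fy': 405.2618170253968, 'cx': 320.5232273910546, 'cy': 242.39650100691543, 'position': array([104.97883713, 618.71009137, 384.18404704]), 'attitude': array([-0.21664032, -0.16466757,  1.2868293 ])}
```

View pics/top0.png

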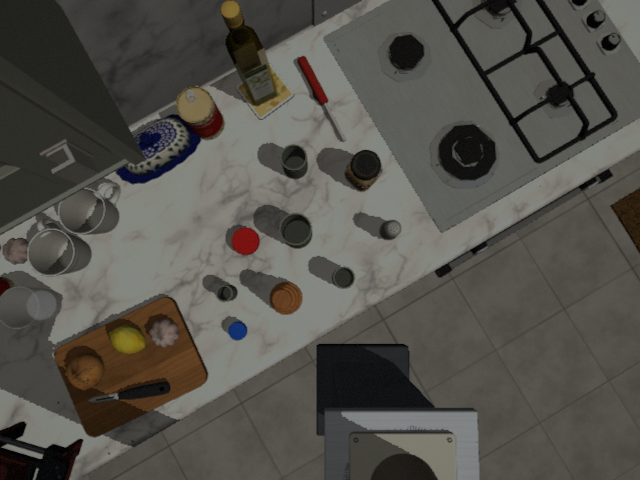

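View pics/scene0.png

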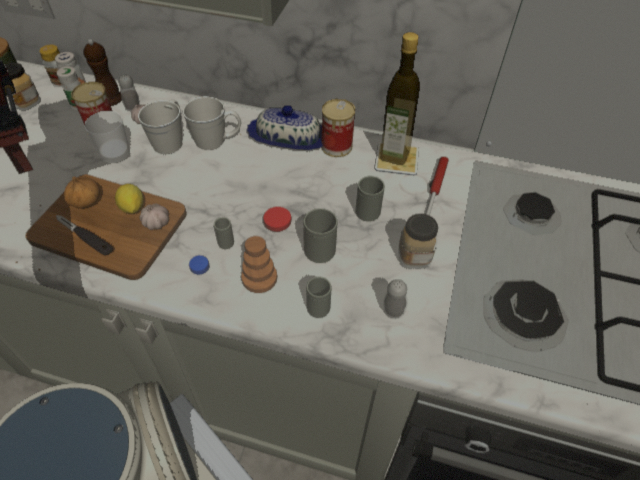

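The stack is at top px (286,297). The open jars are s (227,293), m (343,277), l (294,161) and xl (296,230), with honey at (363,168) and salt at (389,229). The look-alikes are a blue lid at (237,330) and a red disc at (246,240), neither part of the job. The wooden stack is the one meant. I'll confirm in a crop.

```bash
cat > h.py <<'E'
import numpy as np,cv2
from scipy.spatial.transform import Rotation as R
from workcell import ctrl
def ray(cm,u,v):
    d=np.array([(u-cm["cx"])/cm["fx"],-(v-cm["cy"])/cm["fy"],-1.])
    return np.array(cm["position"]),R.from_rotvec(cm["attitude"]).apply(d)
def onz(cm,u,v,z):
    p,d=ray(cm,u,v); return p+d*(z-p[2])/d[2]
def proj(cm,P):
    q=R.from_rotvec(cm["attitude"]).inv().apply(np.array(P)-cm["position"])
    return np.array([cm["cx"]+cm["fx"]*q[0]/-q[2],cm["cy"]-cm["fy"]*q[1]/-q[2]])
E
python3 - <<'E'
from h import *
im=cv2.imread("pics/top0.png")[140:345,200:410]
cv2.imwrite("pics/c1.png",np.clip(cv2.resize(im,None,fx=2.9,fy=2.9,interpolation=cv2.INTER_CUBIC)*1.6,0,255))
cm=ctrl.camera_model("top")
for n,u,v,z in[("st",286,294,120),("s",226,292,64),("m",344,275,74),("l",294,158,84),("xl",296,228,94),("honey",366,160,99),("salt",391,228,90),("blue",237,330,30),("red",246,240,30),("bottletop",231,10,250)]: print(n,onz(cm,u,v,z).round())
r=R.from_rotvec(ctrl.get_obs()["orientation"]).as_matrix();print(r.round(2))
E
```

```text
st [394. 232. 120.]
s [397. 355.  64.]
m [430. 121.  74.]
l [663. 219.  84.]
xl [521. 214.  94.]
honey [655.  77.  99.]
salt [521.  29.  90.]
blue [319. 338.  30.]
red [504. 322.  30.]
bottletop [870. 317. 250.]
[[-0.96  0.27 -0.  ]
 [ 0.27  0.96 -0.  ]
 [ 0.   -0.   -1.  ]][ WARN:0@0.636] global loadsave.cpp:1063 imwrite_ Unsupported depth image for selected encoder is fallbacked to CV_8U.
```

View pics/c1.png

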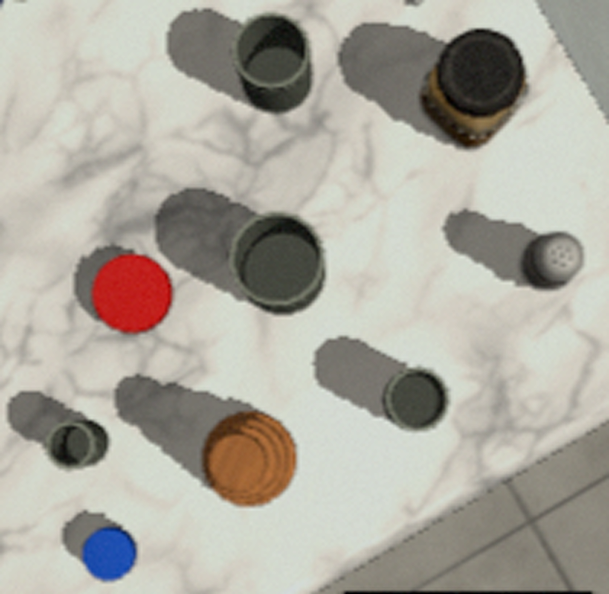

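The crop confirms it: a brown wooden stack with its small top disc at crop (238,462). The jar mouths are s (72,445), m (416,399), l (271,50) and xl (277,261). Blue and red are the single look-alikes, which I'll leave. Moving above the stack and squaring the tool to the world axes.

```bash
python3 -m inch '[{"xyz":[-311,-295,-30],"rot":[0,0,-0.277]},{"xyz":[-311,-295,-30],"rot":[0,0,-0.277]},{"xyz":[-311,-295,-30],"rot":[0,0,-0.277]},{"xyz":[-311,-295,-30],"rot":[0,0,-0.277]},{"xyz":[-311,-295,-30],"rot":[0,0,-0.277]},{"xyz":[-311,-295,-30],"rot":[0,0,-0.277]},{"xyz":[-311,-295,-30],"rot":[0,0,-0.277]},{"xyz":[-311,-295,-30],"rot":[0,0,-0.277]},{"xyz":[-311,-295,-30],"rot":[0,0,-0.277]},{"xyz":[-311,-295,-30],"rot":[0,0,-0.277]},{"xyz":[-311,-295,-30],"rot":[0,0,-0.277]},{"xyz":[-311,-295,-30],"rot":[0,0,-0.277]}]' 0
python3 -m inch '[{"xyz":[0,0,0],"rot":[0,0,0]},{"xyz":[0,0,0],"rot":[0,0,0]}]'
python3 - <<'E'
from h import *
cm=ctrl.camera_model("wrist");im=ctrl.get_image("wrist");cv2.imwrite("pics/w1.png",im[:,:,::-1])
print(cm);o=ctrl.get_obs();print(o["ee_pos"],R.from_rotvec(o["orientation"]).as_matrix().round(3))
t=ctrl.camera_model("top")
for n,u,v,z in[("st",282.1,299.3,120),("s",224.8,293.4,64),("m",343.4,277.6,74),("l",293.4,157.2,84),("xl",295.5,230,94)]:
    P=onz(t,u,v,z); print(n,P.round(),proj(cm,P).round())
E
```

```text
t: 1.1
ee_pos: [390.5, 230.0, 252.8]
orientation: [0.006, 3.141, -0.001]
ft_force: [0.3, 0.3, 0.7]
width: 87.8
grasp_force: 0.0
t: 1.27
ee_pos: [388.8, 233.0, 252.5]
orientation: [0.0, -3.141, -0.0]
ft_force: [0.5, 0.2, -1.4]
width: 87.5
grasp_force: 0.0
{'fx': 405.2618170253968, 'fy': 405.2618170253968, 'cx': 320.5232273910546, 'cy': 242.39650100691543, 'position': array([320.60937266, 232.01058284, 414.68358165]), 'attitude': array([-0.19734603, -0.20085961,  1.56189122])}
[388.69354922 233.26109014 252.43169456] [[-1.    -0.001 -0.001]
 [-0.001  1.    -0.   ]
 [ 0.001 -0.    -1.   ]]
st [385. 239. 120.] [329. 226.]
s [394. 357.  64.] [461. 223.]
m [425. 122.  74.] [194. 260.]
l [665. 221.  84.] [308. 492.]
xl [517. 215.  94.] [301. 366.]
```

View pics/w1.png

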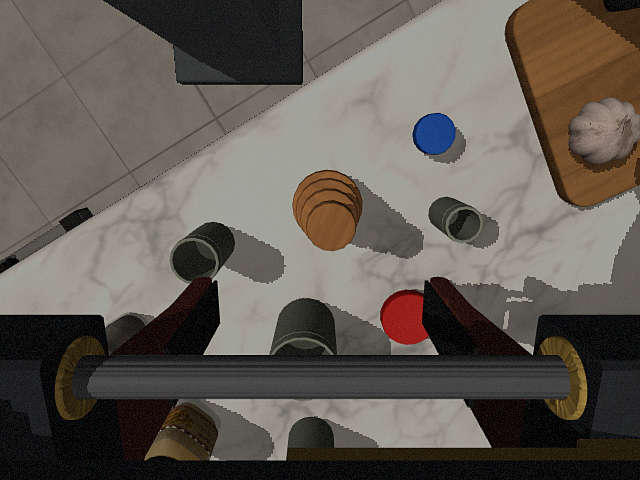

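The wrist view shows the s disc at (331,226), jar s at (463,224) and jar m at (195,259). These agree with the top-camera estimates to about 1-2 mm. Picking the s lid.

```bash
python3 -m inch '[{"xyz":[3.5,6.5,40],"rot":[0,0,0]},{"xyz":[3.5,6.5,75],"rot":[0,0,0]},{"xyz":[3.5,6.5,105],"rot":[0,0,0]},{"xyz":[3.5,6.5,130],"rot":[0,0,0]},{"xyz":[3.5,6.5,148],"rot":[0,0,0]},{"xyz":[3.5,6.5,156],"rot":[0,0,0]},{"xyz":[3.5,6.5,156],"rot":[0,0,0]},{"xyz":[3.5,6.5,156],"rot":[0,0,0]}]' 0
python3 -m inch '[{"xyz":[0,0,0],"rot":[0,0,0]},{"xyz":[0,0,0],"rot":[0,0,0]},{"xyz":[0,0,0],"rot":[0,0,0]},{"xyz":[0,0,0],"rot":[0,0,0]},{"xyz":[0,0,0],"rot":[0,0,0]},{"xyz":[0,0,0],"rot":[0,0,0]},{"xyz":[0,0,0],"rot":[0,0,0]},{"xyz":[0,0,0],"rot":[0,0,0]}]' 255
```

```text
t: 1.98
ee_pos: [385.6, 239.7, 96.8]
orientation: [0.002, -3.141, 0.0]
ft_force: [0.3, -0.2, 0.2]
width: 87.7
grasp_force: 0.0
t: 2.65
ee_pos: [385.9, 238.9, 96.7]
orientation: [-0.0, 3.142, 0.0]
ft_force: [0.4, -0.9, -0.2]
width: 38.2
grasp_force: 3.3
```

```bash
python3 -m inch '[{"xyz":[0,0,0],"rot":[0,0,0]},{"xyz":[0,0,0],"rot":[0,0,0]},{"xyz":[0,0,-10],"rot":[0,0,0]},{"xyz":[0,0,-30],"rot":[0,0,0]},{"xyz":[0,0,-55],"rot":[0,0,0]},{"xyz":[0,10,-60],"rot":[0,0,0]},{"xyz":[-4,35,-60],"rot":[0,0,0]},{"xyz":[-9,70,-60],"rot":[0,0,0]},{"xyz":[-9,100,-60],"rot":[0,0,0]},{"xyz":[-9,115,-60],"rot":[0,0,0]},{"xyz":[-9,119,-60],"rot":[0,0,0]},{"xyz":[-9,119,-60],"rot":[0,0,0]}]' 255
python3 -m inch '[{"xyz":[0,0,0],"rot":[0,0,0]},{"xyz":[0,0,0],"rot":[0,0,0]}]' 255
cat > w.py <<'E'
import sys
from h import *
cm=ctrl.camera_model("wrist");im=ctrl.get_image("wrist");cv2.imwrite(f"pics/{sys.argv[1]}.png",im[:,:,::-1])
import pickle;pickle.dump(cm,open(f"pics/{sys.argv[1]}.pkl","wb"))
hsv=cv2.cvtColor(im,cv2.COLOR_RGB2HSV)
m=cv2.inRange(hsv,(5,110,60),(18,255,255));n,l,s,c=cv2.connectedComponentsWithStats(m)
for i in range(1,n):
    if s[i][4]>300: print("brown",s[i],c[i].round())
print(ctrl.get_obs()["ee_pos"].round(1))
E
python3 w.py w2
```

```text
t: 3.65
ee_pos: [394.2, 358.4, 156.3]
orientation: [0.003, -3.141, 0.001]
ft_force: [0.3, 0.0, -0.7]
width: 37.2
grasp_force: 30.0
t: 3.82
ee_pos: [394.3, 356.6, 156.4]
orientation: [-0.001, -3.141, 0.002]
ft_force: [0.2, 0.4, -0.9]
width: 37.5
grasp_force: 30.0
brown [  394     0   246   220 29024] [520.  85.]
brown [  82  172  124  107 8232] [141. 228.]
brown [ 272  267   97   88 6683] [319. 316.]
[394.5 356.6 156.5]
```

View pics/w2.png

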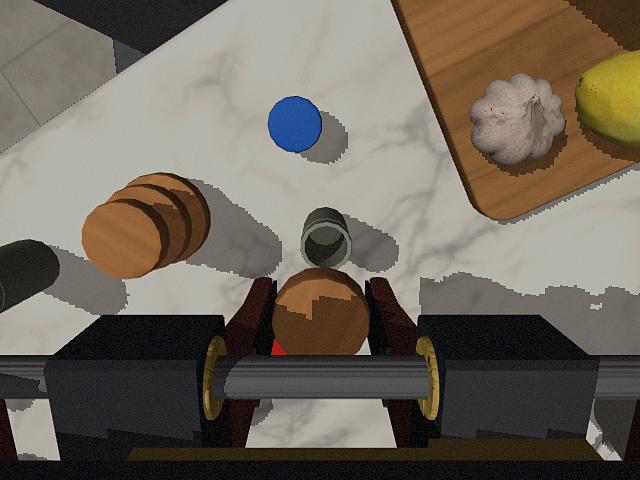

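The lid is held level: its disc centre is at about (320,315) and the jar s mouth at (326,244). The m disc is now the top of the stack at (124,238).

```bash
python3 - <<'E'
from h import *
import pickle
cm=pickle.load(open("pics/w2.pkl","rb"))
print("held",onz(cm,320.5,315.5,180),"jar",onz(cm,326.5,244.5,64),"m",onz(cm,124,238,90))
E
```

```text
held [390.02875028 355.93420356 180.        ] jar [393.47421471 359.9435402   64.        ] m [382.64534298 241.89247412  90.        ]
```

```bash
python3 -m inch '[{"xyz":[-2.5,2.7,20],"rot":[0,0,0]},{"xyz":[-2.5,2.7,50],"rot":[0,0,0]},{"xyz":[-2.5,2.7,70],"rot":[0,0,0]},{"xyz":[-2.5,2.7,80],"rot":[0,0,0]},{"xyz":[-2.5,2.7,86],"rot":[0,0,0]},{"xyz":[-2.5,2.7,90],"rot":[0,0,0]},{"xyz":[-2.5,2.7,94],"rot":[0,0,0]},{"xyz":[-2.5,2.7,97],"rot":[0,0,0]},{"xyz":[-2.5,2.7,97],"rot":[0,0,0]},{"xyz":[-2.5,2.7,97],"rot":[0,0,0]}]' 255
python3 -m inch '[{"xyz":[0,0,0],"rot":[0,0,0]},{"xyz":[0,0,1],"rot":[0,0,0]},{"xyz":[0,0,2],"rot":[0,0,0]},{"xyz":[0,0,2],"rot":[0,0,0]}]' 255
```

```text
t: 4.7
ee_pos: [397.5, 360.9, 60.2]
orientation: [-0.0, 3.141, 0.001]
ft_force: [1.4, -0.8, -0.1]
width: 37.4
grasp_force: 30.0
t: 5.03
ee_pos: [397.2, 360.6, 57.7]
orientation: [0.0, -3.142, 0.0]
ft_force: [-1.1, 0.7, -0.0]
width: 37.3
grasp_force: 30.0
```

```bash
python3 -m inch '[{"xyz":[0,0,0],"rot":[0,0,0]},{"xyz":[0,0,0],"rot":[0,0,0]},{"xyz":[0,0,0],"rot":[0,0,0]},{"xyz":[0,0,0],"rot":[0,0,0]},{"xyz":[0,0,0],"rot":[0,0,0]},{"xyz":[0,0,-10],"rot":[0,0,0]},{"xyz":[0,0,-35],"rot":[0,0,0]},{"xyz":[0,0,-70],"rot":[0,0,0]},{"xyz":[0,-40,-100],"rot":[0,0,0]},{"xyz":[5,-80,-120],"rot":[0,0,0]},{"xyz":[8,-115,-120],"rot":[0,0,0]},{"xyz":[13,-119,-120],"rot":[0,0,0]}]' 100
python3 -m inch '[{"xyz":[0,0,0],"rot":[0,0,0]},{"xyz":[0,0,0],"rot":[0,0,0]}]' 80
python3 w.py w3
```

```text
t: 6.03
ee_pos: [383.8, 238.0, 179.7]
orientation: [0.002, 3.14, -0.0]
ft_force: [-0.3, 0.3, 0.4]
width: 53.7
grasp_force: 0.0
t: 6.2
ee_pos: [384.7, 241.9, 178.3]
orientation: [0.002, 3.14, 0.002]
ft_force: [1.1, -0.6, -0.5]
width: 60.0
grasp_force: 0.0
brown [  538     0   102   226 13122] [601.  85.]
brown [ 275  182   85  100 6207] [316. 232.]
brown [ 463  230   61   55 2549] [493. 257.]
[384.9 242.5 178.1]
```

View pics/w3.png

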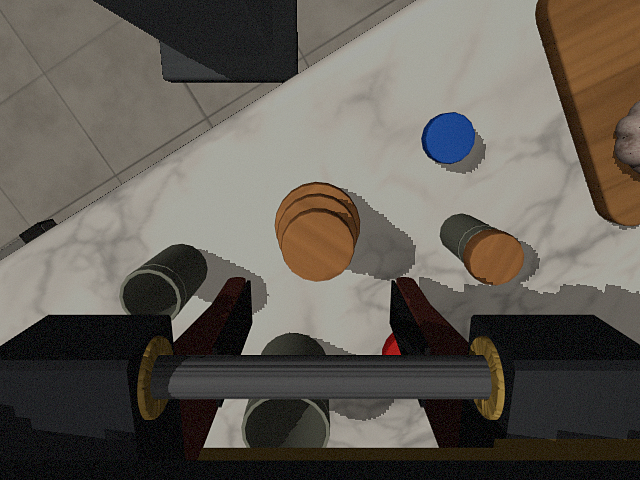

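The s lid sits on its jar at (494,257). The m disc centre is at (317,245), the jar m mouth at (152,293), and the jar xl mouth at about (286,426).

```bash
python3 - <<'E'
from h import *
import pickle
cm=pickle.load(open("pics/w3.pkl","rb"))
for n,u,v,z in[("m",317.5,244.5,90),("jarm",152,293,74),("jarxl",286,426,94),("s",494,257.5,80),("l",317,232,60)]: print(n,onz(cm,u,v,z).round(1))
E
```

```text
m [383.  239.7  90. ]
jarm [422.2 123.4  74. ]
jarxl [515.7 216.9  94. ]
s [394.9 358.1  80. ]
l [381.8 239.2  60. ]
```

```bash
python3 -m inch '[{"xyz":[2,-2.5,30],"rot":[0,0,0]},{"xyz":[2,-2.5,60],"rot":[0,0,0]},{"xyz":[2,-2.5,85],"rot":[0,0,0]},{"xyz":[2,-2.5,102],"rot":[0,0,0]},{"xyz":[2,-2.5,110],"rot":[0,0,0]},{"xyz":[2,-2.5,112],"rot":[0,0,0]},{"xyz":[2,-2.5,112],"rot":[0,0,0]},{"xyz":[2,-2.5,112],"rot":[0,0,0]}]' 50
python3 -m inch '[{"xyz":[0,0,0],"rot":[0,0,0]},{"xyz":[0,0,0],"rot":[0,0,0]},{"xyz":[0,0,0],"rot":[0,0,0]},{"xyz":[0,0,0],"rot":[0,0,0]},{"xyz":[0,0,0],"rot":[0,0,0]},{"xyz":[0,0,0],"rot":[0,0,0]},{"xyz":[0,0,0],"rot":[0,0,0]}]' 255
```

```text
t: 6.92
ee_pos: [382.9, 239.9, 66.2]
orientation: [-0.001, 3.141, 0.001]
ft_force: [0.3, 0.1, 0.1]
width: 70.6
grasp_force: 0.0
t: 7.5
ee_pos: [382.8, 239.4, 66.2]
orientation: [-0.0, 3.141, 0.001]
ft_force: [-0.6, 0.6, 7.0]
width: 47.5
grasp_force: 30.0
```

```bash
python3 -m inch '[{"xyz":[0,0,-5],"rot":[0,0,0]},{"xyz":[0,0,-20],"rot":[0,0,0]},{"xyz":[0,0,-45],"rot":[0,0,0]},{"xyz":[-2,-8,-60],"rot":[0,0,0]},{"xyz":[-12,-35,-65],"rot":[0,0,0]},{"xyz":[-25,-70,-65],"rot":[0,0,0]},{"xyz":[-35,-100,-65],"rot":[0,0,0]},{"xyz":[-39,-112,-65],"rot":[0,0,0]},{"xyz":[-40.5,-116.4,-65],"rot":[0,0,0]},{"xyz":[-40.5,-116.4,-65],"rot":[0,0,0]},{"xyz":[-40.5,-116.4,-65],"rot":[0,0,0]}]' 255
python3 w.py w4
```

```text
t: 8.42
ee_pos: [422.6, 123.0, 130.7]
orientation: [-0.001, -3.141, -0.0]
ft_force: [0.0, -0.3, -0.4]
width: 47.3
grasp_force: 30.0
brown [  443   131   129   108 10718] [507. 185.]
brown [ 259  261  124   94 9162] [319. 315.]
[422.5 123.3 130.7]
```

View pics/w4.png

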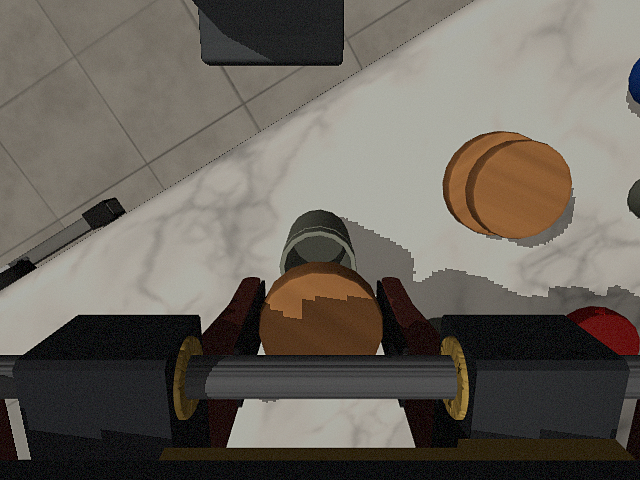

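The m lid is held level with its disc centre at (321,322), and the jar m mouth is at about (318,268). The l disc is at (519,189) on top of xl at (497,184). Checking these numerically.

```bash
python3 - <<'E'
from h import *
import pickle
cm=pickle.load(open("pics/w4.pkl","rb"))
for n,u,v,z in[("held m",321,322,154.7),("jarm",318.5,268.5,74),("l",519.5,189,60),("xl",497,184,30)]: print(n,onz(cm,u,v,z).round(1))
P=onz(cm,318.5,268.5,74); print([proj(cm,P+[dx,dy,0]).round() for dx,dy in((22,0),(-22,0),(0,22),(0,-22))])
E
```

```text
held m [420.7 122.6 154.7]
jarm [426.5 121.4  74. ]
l [383.2 236.9  60. ]
xl [383.6 236.8  30. ]
[array([319., 305.]), array([318., 231.]), array([357., 268.]), array([280., 269.])]
```

```bash
python3 -m inch '[{"xyz":[-3.5,-1,15],"rot":[0,0,0]},{"xyz":[-3.5,-1,32],"rot":[0,0,0]},{"xyz":[-3.5,-1,42],"rot":[0,0,0]},{"xyz":[-3.5,-1,48],"rot":[0,0,0]},{"xyz":[-3.5,-1,53],"rot":[0,0,0]},{"xyz":[-3.5,-1,58],"rot":[0,0,0]},{"xyz":[-3.5,-1,62],"rot":[0,0,0]},{"xyz":[-3.5,-1,63.5],"rot":[0,0,0]},{"xyz":[-3.5,-1,63.5],"rot":[0,0,0]}]' 255
python3 -m inch '[{"xyz":[0,0,0],"rot":[0,0,0]},{"xyz":[0,0,0],"rot":[0,0,0]},{"xyz":[0,0,0],"rot":[0,0,0]},{"xyz":[0,0,0],"rot":[0,0,0]},{"xyz":[0,0,-10],"rot":[0,0,0]},{"xyz":[0,0,-35],"rot":[0,0,0]},{"xyz":[0,0,-70],"rot":[0,0,0]},{"xyz":[0,35,-90],"rot":[0,0,0]},{"xyz":[15,70,-90],"rot":[0,0,0]},{"xyz":[43,100,-90],"rot":[0,0,0]},{"xyz":[43,115,-90],"rot":[0,0,0]},{"xyz":[43,115,-90],"rot":[0,0,0]}]' 40
python3 -m inch '[{"xyz":[0,0,0],"rot":[0,0,0]},{"xyz":[0,0,0],"rot":[0,0,0]}]'
python3 w.py w5
```

```text
t: 9.22
ee_pos: [426.1, 121.7, 67.0]
orientation: [0.0, -3.141, 0.0]
ft_force: [0.2, 0.3, 0.0]
width: 47.6
grasp_force: 30.0
t: 10.22
ee_pos: [382.8, 239.2, 158.4]
orientation: [-0.006, 3.14, 0.002]
ft_force: [0.3, -0.5, 0.2]
width: 74.2
grasp_force: 0.0
t: 10.38
ee_pos: [383.6, 236.2, 157.5]
orientation: [-0.0, 3.141, -0.0]
ft_force: [0.1, 0.0, 0.0]
width: 73.7
grasp_force: 0.0
brown [ 566    0   74  227 8553] [615.  78.]
brown [ 279  188   91   96 6686] [324. 236.]
brown [ 482  239   67   60 2975] [516. 268.]
brown [  99  282   74   68 2181] [139. 311.]
[383.6 235.9 157.3]
```

View pics/w5.png

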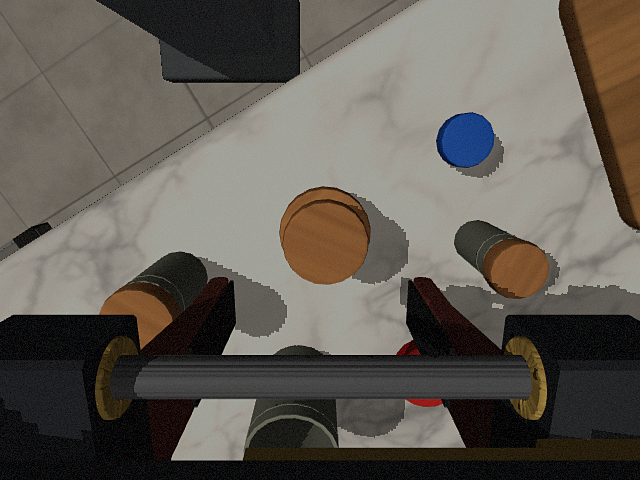

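The m lid is on jar m at about (138,313). The l disc centre is at (325,241).

```bash
python3 - <<'E'
from h import *
import pickle
cm=pickle.load(open("pics/w5.pkl","rb"))
for n,u,v,z in[("l",325,241.5,60),("xl",324,232,30)]: print(n,onz(cm,u,v,z).round(1))
E
```

```text
l [382.2 238.8  60. ]
xl [382.7 238.5  30. ]
```

```bash
python3 -m inch '[{"xyz":[1,2.5,30],"rot":[0,0,0]},{"xyz":[1,2.5,62],"rot":[0,0,0]},{"xyz":[1,2.5,90],"rot":[0,0,0]},{"xyz":[1,2.5,108],"rot":[0,0,0]},{"xyz":[1,2.5,118],"rot":[0,0,0]},{"xyz":[1,2.5,121],"rot":[0,0,0]},{"xyz":[1,2.5,121],"rot":[0,0,0]},{"xyz":[1,2.5,121],"rot":[0,0,0]}]' 20
python3 -m inch '[{"xyz":[0,0,0],"rot":[0,0,0]},{"xyz":[0,0,0],"rot":[0,0,0]},{"xyz":[0,0,0],"rot":[0,0,0]},{"xyz":[0,0,0],"rot":[0,0,0]},{"xyz":[0,0,0],"rot":[0,0,0]},{"xyz":[0,0,0],"rot":[0,0,0]},{"xyz":[0,0,0],"rot":[0,0,0]}]' 255
```

```text
t: 11.1
ee_pos: [383.1, 239.2, 36.8]
orientation: [0.001, 3.141, 0.001]
ft_force: [0.1, -0.5, 0.9]
width: 81.1
grasp_force: 0.0
t: 11.68
ee_pos: [382.7, 239.5, 36.8]
orientation: [-0.001, 3.141, 0.001]
ft_force: [-1.0, -0.7, 8.3]
width: 57.6
grasp_force: 30.0
```

```bash
python3 -m inch '[{"xyz":[0,0,-8],"rot":[0,0,0]},{"xyz":[0,0,-30],"rot":[0,0,0]},{"xyz":[0,0,-65],"rot":[0,0,0]},{"xyz":[-5,0,-100],"rot":[0,0,0]},{"xyz":[-25,-2,-115],"rot":[0,0,0]},{"xyz":[-60,-5,-115],"rot":[0,0,0]},{"xyz":[-97,-8,-115],"rot":[0,0,0]},{"xyz":[-135,-11,-115],"rot":[0,0,0]},{"xyz":[-172,-14,-115],"rot":[0,0,0]},{"xyz":[-210,-17,-115],"rot":[0,0,0]},{"xyz":[-245,-19,-115],"rot":[0,0,0]},{"xyz":[-270,-19,-115],"rot":[0,0,0]}]' 255
python3 -m inch '[{"xyz":[-11,0,0],"rot":[0,0,0]},{"xyz":[-11,0,0],"rot":[0,0,0]},{"xyz":[-11,0,0],"rot":[0,0,0]}]' 255
python3 w.py w6
```

```text
t: 12.68
ee_pos: [655.0, 219.5, 151.7]
orientation: [0.001, 3.14, 0.0]
ft_force: [0.1, -0.6, -0.7]
width: 57.4
grasp_force: 30.0
t: 12.93
ee_pos: [662.8, 220.0, 150.9]
orientation: [-0.0, -3.14, 0.0]
ft_force: [-0.7, -0.6, -0.7]
width: 57.5
grasp_force: 30.0
brown [  79  171   78  102 1270] [125. 217.]
brown [  246   248   150   107 12930] [319. 308.]
[662.1 220.1 150.9]
```

View pics/w6.png

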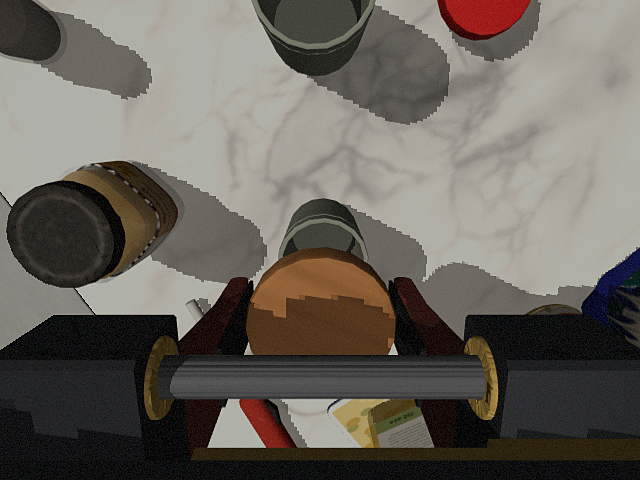

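The held l disc centre is at (321,321). The jar l rim spans x 279-369 with its near edge at about y 219. Honey on the left is clear.

```bash
python3 - <<'E'
from h import *
import pickle
cm=pickle.load(open("pics/w6.pkl","rb"))
print("held",onz(cm,321.5,321.5,151+24).round(1),"top of rim",onz(cm,324,219,84).round(1),"L",onz(cm,279,262,84).round(1),"R",onz(cm,369,262,84).round(1))
im=cv2.imread("pics/w6.png")[190:260,270:380];cv2.imwrite("pics/c6.png",cv2.resize(im,None,fx=5,fy=5,interpolation=cv2.INTER_CUBIC))
E
```

```text
held [660.6 219.8 175. ] top of rim [640.  221.6  84. ] L [665.8 195.   84. ] R [665.9 248.3  84. ]
```

View pics/c6.png

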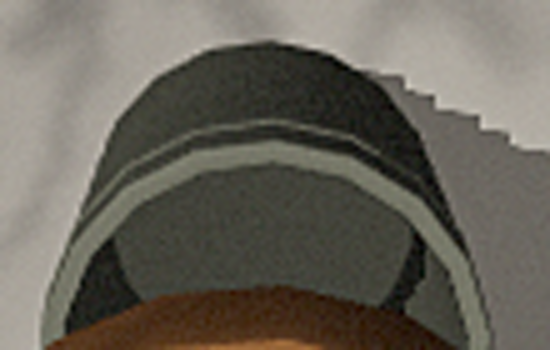

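```bash
python3 -m inch '[{"xyz":[-5,1.3,15],"rot":[0,0,0]},{"xyz":[-5,1.3,35],"rot":[0,0,0]},{"xyz":[-5,1.3,48],"rot":[0,0,0]},{"xyz":[-5,1.3,56],"rot":[0,0,0]},{"xyz":[-5,1.3,62],"rot":[0,0,0]},{"xyz":[-5,1.3,67],"rot":[0,0,0]},{"xyz":[-5,1.3,71],"rot":[0,0,0]},{"xyz":[-5,1.3,73],"rot":[0,0,0]},{"xyz":[-5,1.3,73],"rot":[0,0,0]},{"xyz":[-5,1.3,73],"rot":[0,0,0]}]' 255
```

```text
t: 13.82
ee_pos: [668.2, 221.6, 78.4]
orientation: [0.0, -3.141, -0.0]
ft_force: [-1.6, 0.2, -0.6]
width: 57.3
grasp_force: 30.0
```

```bash
python3 -m inch '[{"xyz":[0,0,1],"rot":[0,0,0]},{"xyz":[0,0,1],"rot":[0,0,0]},{"xyz":[0,0,1],"rot":[0,0,0]}]' 255
python3 -m inch '[{"xyz":[0,0,0],"rot":[0,0,0]},{"xyz":[0,0,0],"rot":[0,0,0]},{"xyz":[0,0,0],"rot":[0,0,0]},{"xyz":[0,0,0],"rot":[0,0,0]},{"xyz":[0,0,-10],"rot":[0,0,0]},{"xyz":[0,0,-35],"rot":[0,0,0]},{"xyz":[0,0,-70],"rot":[0,0,0]},{"xyz":[30,2,-80],"rot":[0,0,0]},{"xyz":[65,5,-80],"rot":[0,0,0]},{"xyz":[100,7,-80],"rot":[0,0,0]},{"xyz":[140,9,-80],"rot":[0,0,0]},{"xyz":[180,11,-80],"rot":[0,0,0]}]' 0
python3 -m inch '[{"xyz":[35,2,0],"rot":[0,0,0]},{"xyz":[70,4,0],"rot":[0,0,0]},{"xyz":[95,6,0],"rot":[0,0,0]},{"xyz":[105,6,0],"rot":[0,0,0]},{"xyz":[105,6,0],"rot":[0,0,0]},{"xyz":[105,6,0],"rot":[0,0,0]}]' 0
python3 w.py w7
python3 - <<'E'
from h import *
im=ctrl.get_image("scene")[130:330,200:460,::-1]; cv2.imwrite("pics/sc7.png",cv2.resize(im,None,fx=2.9,fy=2.9,interpolation=cv2.INTER_CUBIC))
E
```

```text
t: 14.07
ee_pos: [668.5, 221.7, 77.7]
orientation: [-0.0, 3.141, 0.0]
ft_force: [-2.6, -0.6, 2.5]
width: 57.7
grasp_force: 30.0
t: 15.07
ee_pos: [487.0, 232.6, 158.0]
orientation: [0.0, 3.14, 0.001]
ft_force: [0.4, 0.7, 0.3]
width: 87.5
grasp_force: 0.0
t: 15.57
ee_pos: [384.6, 239.2, 158.0]
orientation: [-0.002, 3.139, 0.002]
ft_force: [-0.3, 0.4, 0.6]
width: 87.9
grasp_force: 0.0
brown [ 565    0   75  229 9304] [614.  81.]
brown [ 275  186   91   89 6270] [320. 230.]
brown [ 477  238   67   59 2927] [511. 266.]
brown [  94  280   71   71 2662] [126. 313.]
[385.2 239.2 157.9]
```

View pics/w7.png

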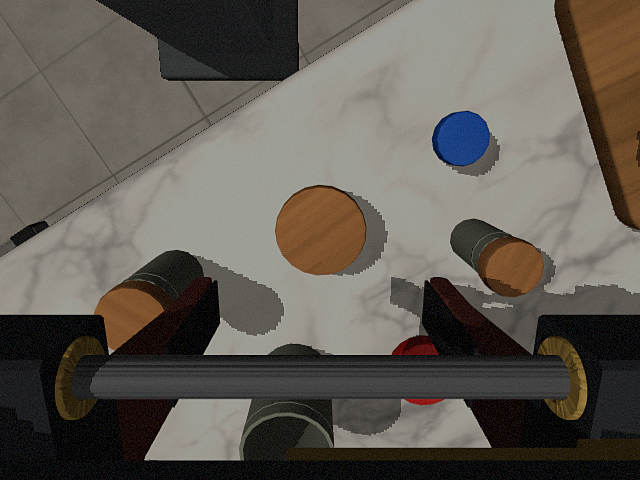

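View pics/sc7.png

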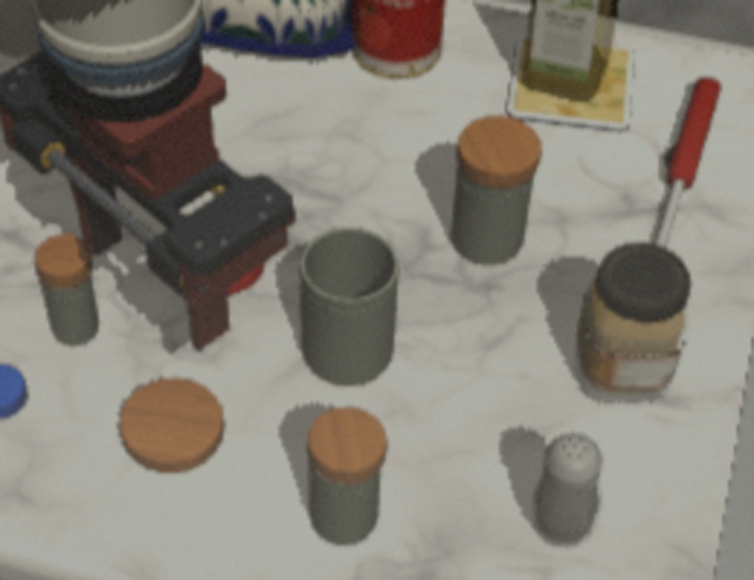

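In the scene view the s, m and l lids all sit flat and home. The xl lid is at wrist px (320.5,230) and the jar xl mouth is at scene crop (349,267).

```bash
python3 - <<'E'
from h import *
import pickle
cm=pickle.load(open("pics/w7.pkl","rb"))
print(onz(cm,320.5,230.2,30).round(1), onz(ctrl.camera_model("scene"),200+349/2.9,130+267/2.9,94))
E
```

```text
[382.7 239.   30. ] [517.97056448 212.91983185  94.        ]
```

```bash
python3 -m inch '[{"xyz":[2.5,0,30],"rot":[0,0,0]},{"xyz":[2.5,0,65],"rot":[0,0,0]},{"xyz":[2.5,0,98],"rot":[0,0,0]},{"xyz":[2.5,0,125],"rot":[0,0,0]},{"xyz":[2.5,0,142],"rot":[0,0,0]},{"xyz":[2.5,0,149],"rot":[0,0,0]},{"xyz":[2.5,0,151],"rot":[0,0,0]},{"xyz":[2.5,0,151],"rot":[0,0,0]},{"xyz":[2.5,0,151],"rot":[0,0,0]}]' 0
python3 -m inch '[{"xyz":[0,0,0],"rot":[0,0,0]},{"xyz":[0,0,0],"rot":[0,0,0]},{"xyz":[0,0,0],"rot":[0,0,0]},{"xyz":[0,0,0],"rot":[0,0,0]},{"xyz":[0,0,0],"rot":[0,0,0]},{"xyz":[0,0,0],"rot":[0,0,0]},{"xyz":[0,0,0],"rot":[0,0,0]}]' 255
```

```text
t: 16.42
ee_pos: [381.8, 238.9, 6.9]
orientation: [0.0, 3.14, 0.001]
ft_force: [1.3, -0.3, 0.3]
width: 87.8
grasp_force: 0.0
t: 17.0
ee_pos: [381.3, 238.8, 6.9]
orientation: [-0.0, 3.14, 0.001]
ft_force: [-1.3, -0.6, 7.3]
width: 67.7
grasp_force: 30.0
```

```bash
python3 -m inch '[{"xyz":[0,0,-8],"rot":[0,0,0]},{"xyz":[0,0,-35],"rot":[0,0,0]},{"xyz":[0,0,-70],"rot":[0,0,0]},{"xyz":[0,0,-105],"rot":[0,0,0]},{"xyz":[-5,0,-135],"rot":[0,0,0]},{"xyz":[-30,-6,-145],"rot":[0,0,0]},{"xyz":[-65,-12,-145],"rot":[0,0,0]},{"xyz":[-100,-18,-145],"rot":[0,0,0]},{"xyz":[-125,-22,-145],"rot":[0,0,0]},{"xyz":[-137,-24,-145],"rot":[0,0,0]},{"xyz":[-137,-24,-145],"rot":[0,0,0]},{"xyz":[-137,-24,-145],"rot":[0,0,0]}]' 255
python3 -m inch '[{"xyz":[0,0,0],"rot":[0,0,0]},{"xyz":[0,0,0],"rot":[0,0,0]}]' 255
python3 w.py w8
```

```text
t: 18.0
ee_pos: [516.6, 214.2, 150.8]
orientation: [-0.001, -3.14, 0.001]
ft_force: [-0.5, 0.2, -1.3]
width: 67.3
grasp_force: 30.0
t: 18.17
ee_pos: [515.9, 214.7, 150.9]
orientation: [0.002, -3.14, 0.001]
ft_force: [-0.3, 0.2, -0.2]
width: 67.6
grasp_force: 30.0
brown [ 549    0   84   75 4699] [592.  37.]
brown [  99   50   89   95 6490] [143.  97.]
brown [  233   238   176   117 16522] [319. 305.]
brown [283 399  78  10 485] [321. 402.]
[516.2 214.8 151.1]
```

View pics/w8.png

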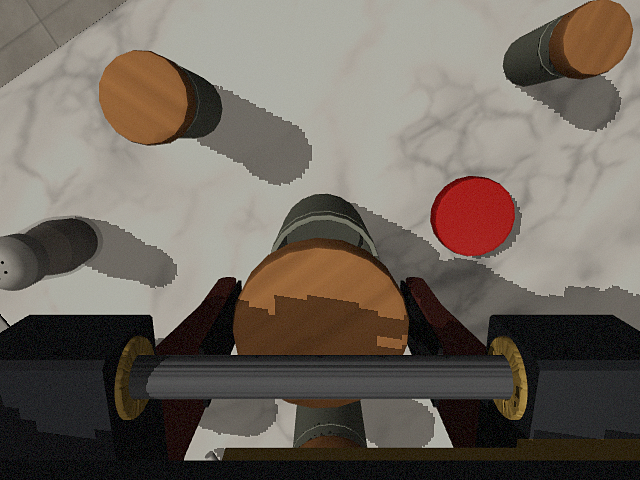

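The held xl disc centre is at (321,326). The jar xl rim's near edge is at about (325,216), with sides at about x 271 and 379.

```bash
python3 - <<'E'
from h import *
import pickle
cm=pickle.load(open("pics/w8.pkl","rb"))
print("held",onz(cm,321,326,174).round(1),"rimtop+32",(onz(cm,325,216,94)+[32,0,0]).round(1))
c=onz(cm,325,216,94)+[32,0,0]
print([proj(cm,c+32*np.array([np.cos(a),np.sin(a),0])).round() for a in np.radians([120,150,180,210,240])])
im=cv2.imread("pics/w8.png")[180:280,260:390];cv2.imwrite("pics/c8.png",cv2.resize(im,None,fx=5,fy=5,interpolation=cv2.INTER_CUBIC))
E
```

```text
held [516.2 214.3 174. ] rimtop+32 [521.5 216.6  94. ]
[array([374., 244.]), array([354., 224.]), array([325., 216.]), array([296., 224.]), array([275., 244.])]
```

View pics/c8.png

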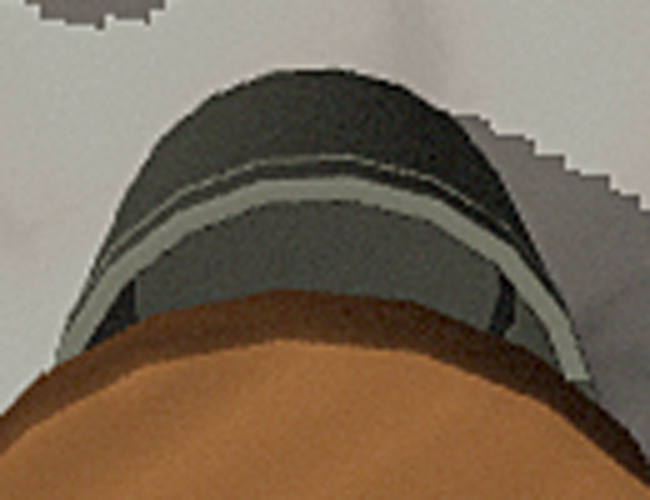

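```bash
python3 -m inch '[{"xyz":[-4.2,1.5,12],"rot":[0,0,0]},{"xyz":[-4.2,1.5,28],"rot":[0,0,0]},{"xyz":[-4.2,1.5,40],"rot":[0,0,0]},{"xyz":[-4.2,1.5,48],"rot":[0,0,0]},{"xyz":[-4.2,1.5,54],"rot":[0,0,0]},{"xyz":[-4.2,1.5,59],"rot":[0,0,0]},{"xyz":[-4.2,1.5,62],"rot":[0,0,0]},{"xyz":[-4.2,1.5,63.5],"rot":[0,0,0]},{"xyz":[-4.2,1.5,63.5],"rot":[0,0,0]},{"xyz":[-4.2,1.5,63.5],"rot":[0,0,0]}]' 255
```

```text
t: 19.05
ee_pos: [521.5, 216.0, 87.7]
orientation: [0.0, -3.141, 0.0]
ft_force: [-3.0, 0.5, -1.1]
width: 67.2
grasp_force: 30.0
```

Force is low. Releasing, going straight up and clear, then checking.

```bash
python3 -m inch '[{"xyz":[0,0,0],"rot":[0,0,0]},{"xyz":[0,0,0],"rot":[0,0,0]},{"xyz":[0,0,0],"rot":[0,0,0]},{"xyz":[0,0,0],"rot":[0,0,0]},{"xyz":[0,0,0],"rot":[0,0,0]},{"xyz":[0,0,-10],"rot":[0,0,0]},{"xyz":[0,0,-35],"rot":[0,0,0]},{"xyz":[0,0,-70],"rot":[0,0,0]},{"xyz":[20,0,-100],"rot":[0,0,0]},{"xyz":[50,30,-130],"rot":[0,0,0]},{"xyz":[80,60,-140],"rot":[0,0,0]},{"xyz":[80,90,-140],"rot":[0,0,0]}]' 0
python3 -m inch '[{"xyz":[0,40,0],"rot":[0,0,0]},{"xyz":[0,80,0],"rot":[0,0,0]},{"xyz":[0,115,0],"rot":[0,0,0]},{"xyz":[0,150,0],"rot":[0,0,0]},{"xyz":[0,180,0],"rot":[0,0,0]},{"xyz":[0,180,0],"rot":[0,0,0]},{"xyz":[0,180,0],"rot":[0,0,0]},{"xyz":[0,180,0],"rot":[0,0,0]}]' 0
python3 - <<'E'
from h import *
s=ctrl.get_image("scene")[:,:,::-1];t=ctrl.get_image("top")[:,:,::-1]
a=cv2.resize(s[160:330,190:450],(800,523),interpolation=cv2.INTER_CUBIC);cv2.imwrite("pics/s9.png",a);cv2.imwrite("pics/t9.png",t)
cm=ctrl.camera_model("top")
m=cv2.inRange(cv2.cvtColor(np.ascontiguousarray(t),cv2.COLOR_BGR2HSV),(5,110,60),(18,255,255))
for (u,v),z in zip([(225,293),(343,277),(294,157),(296,229)],[80,90,100,110]):
    k=np.zeros_like(m);k[v-25:v+25,u-25:u+25]=m[v-25:v+25,u-25:u+25]
    c=max(cv2.findContours(k,0,2)[0],key=cv2.contourArea);(x,y),r=cv2.minEnclosingCircle(c);print(onz(cm,x,y,z).round(1),r,cv2.contourArea(c))
E
```

```text
t: 20.05
ee_pos: [440.0, 305.7, 231.2]
orientation: [0.003, 3.139, 0.002]
ft_force: [0.8, 1.0, -0.2]
width: 87.8
grasp_force: 0.0
t: 20.72
ee_pos: [441.7, 485.3, 227.8]
orientation: [0.001, -3.141, 0.001]
ft_force: [0.3, 0.2, -0.2]
width: 87.9
grasp_force: 0.0
[396.3 359.1  80. ] 9.499124526977539 248.5
[427.9 122.   90. ] 11.931384086608887 410.0
[664.4 220.8 100. ] 14.45703125 595.5
[519.4 215.9 110. ] 17.60025978088379 900.5
```

View pics/s9.png

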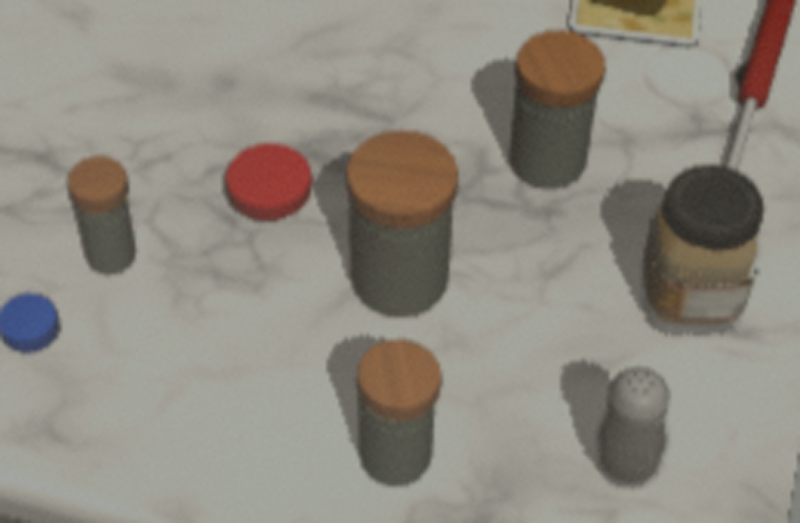

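All four lids lie flat on their jars: s at crop (98,184), m (399,378), l (560,68) and xl (403,178). No plug shows. Honey, salt and the look-alikes are where they were.

```bash
python3 -c "
from workcell import ctrl
print(ctrl.close_job())"
```

```text
the job is handed in; nothing more can be done
None
```

I handed the job in at about 21 s of the 104 s allowed: in the last camera view all four lids sat flat and fully home on their own jars, with the honey jar, salt shaker and look-alikes undisturbed. The hand-in returned no verdict.

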